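# Square up a row of tube offcuts in the tacking fixture and seat the keeper bar

### The arm

A 6-joint arm with a two-finger parallel gripper is mounted at the origin on a cart in front of the work surface, level with it; the furniture and walls round the work are solid. World frame = base frame: x ahead of the robot, y to its left, z up, the work surface at z = 0. Lengths are in m, angles in rad, forces in N, time in s.
With the tool pointing down it reaches from about 0.35 to 0.8 m from the base axis. Payload 7.3 kg.
Tool frame: the origin (TCP) lies between the finger pads; the fingertips stand 25 mm ahead of it and the grasp point (between the pads) lies 6 mm ahead of it (r.tip_extent is the distance from the TCP to the fingertips, in m); z points along the fingers, y is the line along which they close (so a half turn about z gives the same grasp; the last joint's range is limited). The gripper opens to 85 mm and grips with 20 to 120 N. Pads are 22 mm wide; open, the fingers measure 114 mm over their backs; the gripper's body (76 mm by 85 mm) begins 54 mm behind the grasp point. The pads swing forward as they close: fully open they stand 13 mm farther back than shut.
Start: joints at [-1.343, 0.342, 1.524, -0, 1.275, -0.146], TCP at [0.192, -0.489, 0.256] pointing down, gripper open.
Joint ranges: [-2.53, 2.53], [-0.77, 2.02], [0.04, 2.7], [-1, 4.14], [0.28, 2.66], [-3.11, 3.11]. Speed limits (rad/s): [2.57, 2.57, 3.14, 3.14, 3.14, 3.14].

### API

Orientations are given as a unit quaternion [x, y, z, w].
In Python, from workcell import r, command_gripper, optics gives the robot as it stands. The module is installed in compiled form; this text tells all that it offers. Calls block until the motion is done:
- r.reach(position, orientation): joint-space move of the TCP to a pose.
- r.move_straight(position, orientation=None, speed=0.15, max_force=None): straight line of the TCP; orientation=None keeps the orientation; speed is the mean speed in m/s. With max_force (N) it stops when the force on the tool has changed by that much, and returns True; else False.
- r.movej(angles): joint-space move.
- command_gripper(opening, force=None): finger opening in m; force is the grip in N (None keeps the last); returns when the fingers have stopped.
- r.hold(seconds).
- r.solve_ik(position, orientation): joint angles nearest the present ones, or None.
- r.read_state(): the state.
- optics.get_image(name): name is "scene" or "top" or "wrist"; returns (picture, depth): 480x640x3 uint8, red, green, blue; 480x640 float32, m along the optical axis (not along the pixel's ray), 0 where there is no reading.
- optics.camera_model(name): a dict with "K" (3x3 intrinsics, pixels), "k1" (the pictures are not rectified: a ray, as slopes to the right and down, at radius r is drawn at 1 + k1 r^2 times it, then the intrinsics apply), "R" (3x3) and "t" (3): a world point X has camera coordinates R X + t; the wrist camera has in their place "tool_from_camera" (4x4, takes a point from camera to tool coordinates, whose origin is the TCP and whose axes are the flange's). Camera axes: x right, y down, z forward; pixel columns grow to the right and rows downward; lengths in m; the calibration is good to about 2 mm. A picture is of the moment at which its call begins: read the wrist's pose just before it. camera_model takes no time and is no camera call.
A pose or a line that the arm cannot do raises r.PlanningError and nothing moves.
- r.finish_job(): hands the job in; it is judged then, once.
The state is a dict: "time_s": time; "joint_positions": joint angles; "dq": joint speeds; "tau": joint torques, N m; "eef_pos": TCP position; "eef_rot": TCP orientation; "contact_force": force on the tool from outside, world axes, zero at the start; "torque": the same for the moment, N m; "grip_width": finger opening in m; "grip_force": force on a finger pad.
Only numpy, scipy, OpenCV 4.12 (cv2) and the standard library are available. Lean on these libraries where they do the work, as an engineer would, in place of code of your own. Each camera call takes 0.05 s, during which the arm holds its last target. There are 200 camera calls.

### The job

Get the four tube offcuts in the fixture ready for tacking: take the keeper bar (the square bar with the grip lug) by its lug, bring it across the two side rails in front of the row with the lug towards the open front, and push the row gently back with it, straight and level, against the sprung backstop past the notches until the bar comes up to the horns; feel for them, and never bear on the fixture with the bar with more than about 40 N. Then ease the bar back from the horns, the sprung row following it, let it down fully into both notches and let go, so that the spring holds all four tubes square and flush along the bar; leave the other things on the bench where they are.

Things in the scene. Friction and masses are not known exactly. Their poses are not given: they have to be found in the camera images.
- fixture: tacking fixture: dark steel base plate bolted to the bench, 253 (x) x 256 (y) x 6 mm, carrying a steel frame of two side rails, a cross-beam and a sprung backstop. Origin at bench level on the centre line; x from the open front to the back, y left, z up. The frame can be set along x and is bolted tight at an unreported place: its notches and horns must be felt for (or seen).
- rails (a point): point midway between the two side rails, level with their upper faces (20 above the bench), 85 in front of the fixture's origin: where the keeper can be laid across in front of the row, its centre line here. The rails run along x at 113 left and right of it, 16 wide each, and reach at least 12 farther forward. Axes as the fixture's.
- notches (a point): middle of the range of the notches, on the centre line at the notch floors' height (11 above the bench). Their true centre is up to 14 before or behind it (x). Each rail has one: 20 long (x), open above, 9 deep. Behind it 8 mm of rail, then a horn, 36 above the bench, that stops a bar slid along: a bar at the horns has its centre line 10 behind the notches' centre.
- backstop (a point): middle of the range of the backstop's resting face, on the centre line (true place again +-14 in x: always 64 behind the notches' centre). An upright plate 196 wide that yields along x: 5 N to start it, then 0.4 N per mm, 22 travel; it springs back with the row. Pushed in 18 with the keeper at the horns, about 6 with it in the notches, where it holds row and keeper tight.
- keeper_grip (a point): grip point in the lug of the keeper bar, 36 above the bar's underside. Axes: y along the bar, z up, x from the lug to the bar's pushing face. The lug's upright is 10 thick (x), 30 wide (y), reaches 58 above the bar's underside; grip it from above across its 10 mm. The bar's centre line lies 25 in front of this point (+x), its pushing face 33: 28 mm are free between lug and row.
- keeper: the keeper: a 16 x 16 mm square steel bar, 260 long, 0.48 kg, with an L-shaped grip lug welded at mid-length to its back side. Starts flat on the bench left or right of the fixture, pointing roughly away from the robot. Origin at mid-length on the bar's underside; axes as those of keeper_grip
- tube1: tube offcut 1 of the row (1 = rightmost, smallest y of the fixture): a rusty square steel tube offcut, 40 x 40 section, 64 long along its own y axis, which points roughly along the fixture's x; about 0.12 kg. Origin at the centre of its underside. It stands loose on the base plate between the rails, up to 5 degrees crooked and 4 to 70 mm short of the backstop; neighbours are about 12 mm apart
- tube2: tube offcut 2 of the row (1 = rightmost, smallest y of the fixture): a rusty square steel tube offcut, 40 x 40 section, 64 long along its own y axis, which points roughly along the fixture's x; about 0.12 kg. Origin at the centre of its underside. It stands loose on the base plate between the rails, up to 5 degrees crooked and 4 to 70 mm short of the backstop; neighbours are about 12 mm apart
- tube3: tube offcut 3 of the row (1 = rightmost, smallest y of the fixture): a rusty square steel tube offcut, 40 x 40 section, 64 long along its own y axis, which points roughly along the fixture's x; about 0.12 kg. Origin at the centre of its underside. It stands loose on the base plate between the rails, up to 5 degrees crooked and 4 to 70 mm short of the backstop; neighbours are about 12 mm apart
- tube4: tube offcut 4 of the row (1 = rightmost, smallest y of the fixture): a rusty square steel tube offcut, 40 x 40 section, 64 long along its own y axis, which points roughly along the fixture's x; about 0.12 kg. Origin at the centre of its underside. It stands loose on the base plate between the rails, up to 5 degrees crooked and 4 to 70 mm short of the backstop; neighbours are about 12 mm apart
- plain_bar: a plain square steel bar, 16 x 260 x 16, without a grip lug, lying beside the fixture on the side where the keeper is not: not part of the job
- spare_tube: a fifth, left-over tube offcut, 40 x 64 x 40, lying on the bench behind and right of the fixture: not part of the job
- tin: a closed steel tin, 96 x 132 x 49, back left: not part of the job
- spanner: a 205 mm spanner lying near the front edge of the bench: not part of the job
- nut: a hexagon nut, 30 x 34 x 16, near the front edge: not part of the job
- bolt: a hexagon bolt, 72 long, near the front edge: not part of the job
Things that resemble listed ones, but are neither listed nor needed, are in the scene too. Leave any red look-alike of the tube4 alone.

How it is judged:
By the outcome, as a careful person would: the job done as asked, in the order asked, and still so for the second after the job is handed in, with the robot touching nothing.
It also fails if it takes over 72 s, if anything falls off the work surface, if the arm or the gripper's body presses on something with over 40 N, if the wrist force passes 120 N, or if a joint passes its speed limit or range.

## Working session

There is one attempt and no reset: what is moved stays moved. The work goes in short steps, each a Python script; the robot and the scene stay as the last script left them, time stands still between calls to the robot, and variables do not carry over. Pictures are saved under pics/ and viewed, at most 10 in all, crops included, and the job is handed in when it is done.

```bash
mkdir -p pics
cat > h.py <<'E'
import numpy as np, cv2
from workcell import r, command_gripper, optics
from scipy.spatial.transform import Rotation as Ro
def snap(name,fn):
    s=r.read_state(); im,d=optics.get_image(name)
    np.savez('pics/'+fn+'.npz',im=im,d=d,p=s['eef_pos'],q=s['eef_rot'])
    cv2.imwrite('pics/'+fn+'.png',im[:,:,::-1]); return im,d
def pose(name,fn):
    m=optics.camera_model(name); z=np.load('pics/'+fn+'.npz')
    if 'R' in m and name!='wrist': R=np.array(m['R']).T; o=-R@np.array(m['t'])
    else:
        T=np.array(m['tool_from_camera']); Rt=Ro.from_quat(z['q']).as_matrix()
        R=Rt@T[:3,:3]; o=z['p']+Rt@T[:3,3]
    return m,z,R,o
def ray(name,fn,u,v):
    m,z,R,o=pose(name,fn); K=np.array(m['K']); k=m['k1']
    x=(u-K[0,2])/K[0,0]; y=(v-K[1,2])/K[1,1]; a,b=x,y
    for _ in range(20):
        f=1+k*(a*a+b*b); a,b=x/f,y/f
    return o,R@np.array([a,b,1.]),z
def pt(name,fn,u,v,h=None):
    "by depth, or on plane z=h"
    o,d,z=ray(name,fn,u,v)
    if h is None:
        return o+d*float(z['d'][int(round(v)),int(round(u))])
    return o+d*(h-o[2])/d[2]
def tri(A,B):
    o1,d1,_=ray(*A); o2,d2,_=ray(*B)
    s=np.linalg.lstsq(np.c_[d1,-d2],o2-o1,rcond=None)[0]
    p,q=o1+s[0]*d1,o2+s[1]*d2
    return (p+q)/2,np.linalg.norm(p-q)
E
python3 - <<'E'
from h import *
snap('top','t0'); snap('scene','s0')
for n in('top','scene','wrist'):print(n,optics.camera_model(n))
print(r.read_state(),r.tip_extent)
E
```

```text
top {'K': array([[600.3200015 ,   0.        , 327.08527054],
       [  0.        , 600.3200015 , 239.90248168],
       [  0.        ,   0.        ,   1.        ]]), 'k1': -0.04890595759235812, 'R': array([[-0.02582079, -0.99959585, -0.01189234],
       [-0.99034332,  0.02719911, -0.13594233],
       [ 0.13621085,  0.00826736, -0.99064537]]), 't': array([0.01797009, 0.5471613 , 1.52213223])}
scene {'K': array([[541.84025795,   0.        , 313.90494259],
       [  0.        , 541.84025795, 236.41354157],
       [  0.        ,   0.        ,   1.        ]]), 'k1': 0.038363431953125936, 'R': array([[-0.54473939, -0.83856574,  0.00815385],
       [-0.47316165,  0.29931314, -0.82857087],
       [ 0.6923706 , -0.45521329, -0.55982481]]), 't': array([0.31625747, 0.292077  , 0.85692831])}
wrist {'K': array([[389.42013893,   0.        , 316.59938037],
       [  0.        , 389.42013893, 241.06087797],
       [  0.        ,   0.        ,   1.        ]]), 'k1': -0.0829540072048596, 'tool_from_camera': array([[ 5.49913139e-04, -9.57055931e-01, -2.89902817e-01,
         7.34630137e-02],
       [ 9.
[... 253 characters left out ...]
s': 0.1, 'joint_positions': array([-1.34302751e+00,  3.42667796e-01,  1.52490047e+00, -5.97833473e-07,
        1.27540737e+00, -1.46030139e-01]), 'dq': array([-0.00112528, -0.00149085, -0.00445201, -0.00105062, -0.00047994,
        0.00113629]), 'tau': array([ 1.65115383e-03, -4.34446478e+01, -2.46490878e+01, -1.60183272e-04,
        4.68336832e-03, -1.69218094e-05]), 'eef_pos': array([ 0.19164005, -0.48843423,  0.25569512]), 'eef_rot': array([ 9.82584824e-01,  1.85813306e-01, -2.85385598e-05, -6.90901312e-04]), 'contact_force': array([-0.26422165, -0.3115318 ,  0.09641366]), 'torque': array([-0.05513749,  0.0477555 , -0.01404521]), 'grip_force': 0.0, 'grip_width': 0.08490687741088396} 0.025
```

View pics/t0.png

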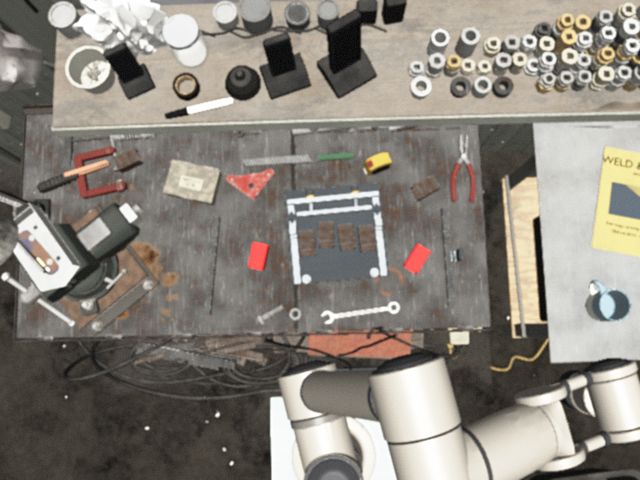

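View pics/s0.png

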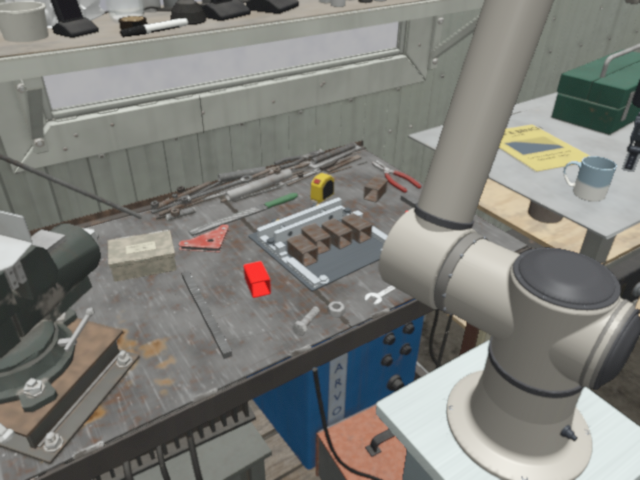

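The pictures show the fixture at top (337,240), with four brown tubes in a row near (338,238). Red look-alikes are at (258,256) and (417,258). The keeper could be either of two thin dark bars, left at (215,265) or right at (445,250). The right one has a lug-like spot at (455,255). I'll confirm it in a crop.

Run:
```python
from h import *
im=cv2.imread('pics/t0.png')
a=cv2.resize(im[180:310,270:490],(792,468),interpolation=cv2.INTER_CUBIC)
a=cv2.convertScaleAbs(a,alpha=1.5,beta=15)
cv2.imwrite('pics/c1.png',a)
for u,v in[(445,215),(443,280),(455,255),(215,265),(295,200),(380,200),(306,279),(376,272)]:print(u,v,pt('top','t0',u,v).round(3))
```

```text
445 215 [ 0.608 -0.31   0.016]
443 280 [ 0.438 -0.3   -0.007]
455 255 [ 0.502 -0.332  0.011]
215 265 [0.493 0.302 0.006]
295 200 [0.654 0.084 0.046]
380 200 [ 0.655 -0.141  0.006]
306 279 [0.45  0.062 0.006]
376 272 [ 0.462 -0.122  0.017]
```

View pics/c1.png

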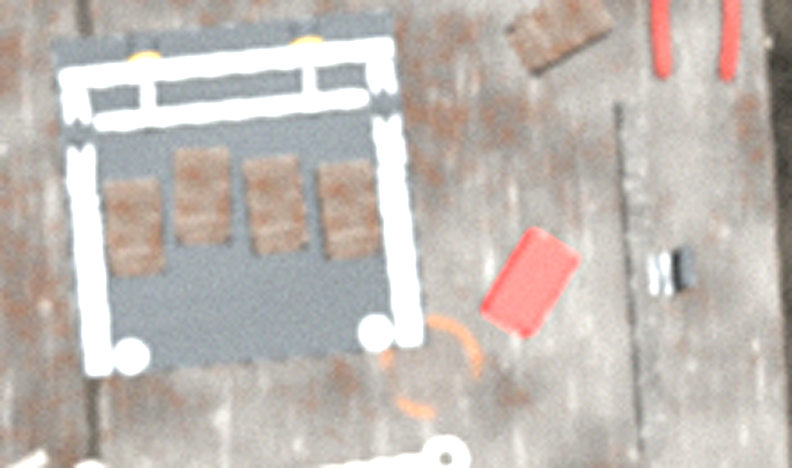

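The crop confirms it: the right bar, at crop (630,280) / top (445,255), carries the bright lug and dark upright at crop (655–690,270). The left bar at (215,265) has no lug, so it is plain_bar. The lug points to −y, so the keeper's +x is roughly world +y.

```bash
cat >> h.py <<'E'
def Q(psi):
    "tool down, tool y axis at world angle psi"
    y=np.array([np.cos(psi),np.sin(psi),0]);z=np.array([0,0,-1.]);x=np.cross(y,z)
    return Ro.from_matrix(np.c_[x,y,z]).as_quat()
E
python3 - <<'E'
from h import *
D=np.radians
for n,p in[('keeper',(.505,-.335,.05)),('rails',(.45,-.03,.07)),('notch',(.57,-.03,.07))]:
    for a in(-90,90) if n=='keeper' else (0,180,-180+5):
        j=r.solve_ik(np.array(p),Q(D(a))); print(n,a,None if j is None else j.round(2))
r.reach(np.array([.50,-.30,.20]),Q(D(-90))); snap('wrist','w1')
r.reach(np.array([.53,-.10,.27]),Q(D(-90))); snap('wrist','w2')
print(r.read_state()['time_s'])
E
```

```text
keeper -90 [-0.71  0.71  1.52 -0.    0.91  0.86]
keeper 90 [-0.71  0.71  1.52 -0.    0.91 -2.28]
rails 0 [-0.24  0.47  1.95 -0.    0.72 -0.24]
rails 180 [-0.24  0.47  1.95 -0.    0.72  2.9 ]
rails -175 [-0.24  0.47  1.95 -0.    0.72  2.82]
notch 0 [-0.19  0.63  1.62 -0.    0.9  -0.19]
notch 180 [-0.19  0.63  1.62 -0.    0.9   2.95]
notch -175 [-0.19  0.63  1.62 -0.    0.9   2.87]
2.4333
```

View pics/w1.png

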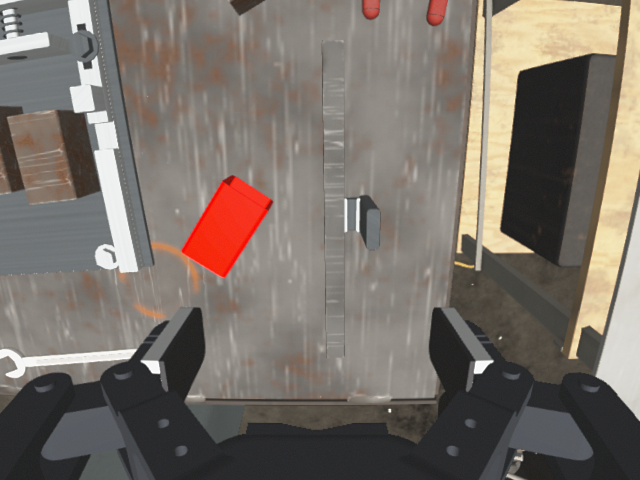

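View pics/w2.png

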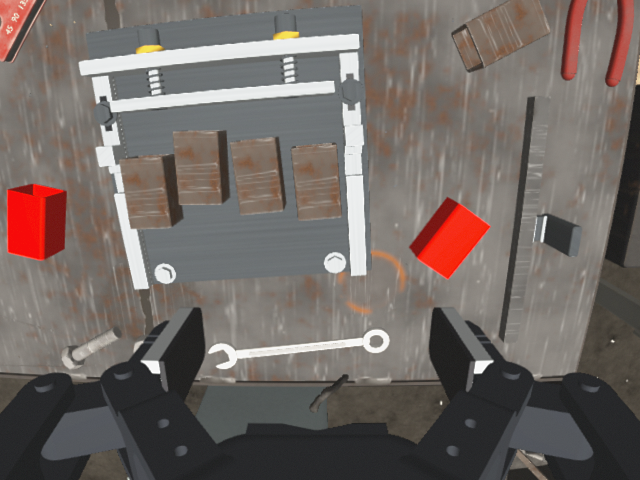

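w1 shows the bar's top face from (333,41) to (335,357), with the lug upright's top around (373,225). w2 shows the fixture with rail features (notch and horn) near (105,157) and (353,145). I'll enlarge those.

Run:
```python
from h import *
a=cv2.imread('pics/w2.png'); b=cv2.imread('pics/w1.png')
f=lambda i,x,y,w,h,s:cv2.resize(i[y:y+h,x:x+w],None,fx=s,fy=s,interpolation=cv2.INTER_CUBIC)
g=lambda i:cv2.convertScaleAbs(i,alpha=.75)
L=g(f(a,85,80,60,100,4)); R=g(f(a,325,70,60,100,4)); K=f(b,315,180,80,100,4)
cv2.imwrite('pics/c2.png',np.hstack([L,R,K]))
for n,u,v in[('barfar',333,43),('barnear',335.5,354)]:print(n,pt('wrist','w1',u,v),pt('wrist','w1',u,v,.016))
for u,v in[(532,120),(510,320)]:print('w2 bar',pt('wrist','w2',u,v))
# rail outlines by depth
for n,u,v in[('Lrail',127,215),('Lrail',136,270),('Rrail',355,200),('Rrail',357,260),('base',240,250),('backstop',150,102),('backstop',300,91),('beam',120,65),('beam',320,47),('tube',200,155)]:print(n,pt('wrist','w2',u,v).round(4))
```

```text
barfar [ 0.62979858 -0.31275256  0.01629704] [ 0.62985427 -0.31276409  0.016     ]
barnear [ 0.37589216 -0.3179101   0.01700631] [ 0.3752347  -0.31796645  0.016     ]
w2 bar [ 0.60971431 -0.30483652  0.01569458]
w2 bar [ 0.4005982  -0.31230798  0.01702783]
Lrail [0.5189 0.0853 0.0216]
Lrail [0.4613 0.0837 0.0225]
Rrail [ 0.5329 -0.1381  0.0212]
Rrail [ 0.4716 -0.1419  0.0198]
base [ 0.4784 -0.0224  0.0084]
backstop [0.6233 0.0425 0.0402]
backstop [ 0.6303 -0.0874  0.0414]
beam [0.6547 0.0667 0.0392]
beam [ 0.6655 -0.1042  0.0392]
tube [ 5.778e-01 -3.000e-04  4.730e-02]
```

View pics/c2.png

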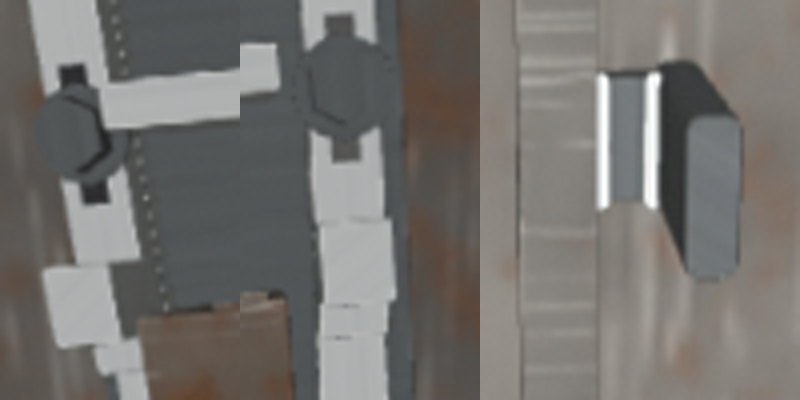

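The crop shows these features:
- **Horns:** the horn front edges sit at left w2 (106,166) and right w2 (354.5,145.5), with an 8 mm rail stub and then the notch in front of each.
- **Lug:** the lug top's centre is at w1 (373.5,229.5).

Next I'll compute the poses and triangulate.

Run:
```python
from h import *
P=lambda u,v,h,w='w2':pt('wrist',w,u,v,h)
print('lugtop',P(373.5,229.5,.058,'w1'), 'depth',pt('wrist','w1',373.5,229.5))
print('tri lug',tri(('wrist','w1',373.5,229.5),('wrist','w2',571,238)))
ang=lambda a,b:np.degrees(np.arctan2(*(b-a)[1::-1]))
hl,hr=P(106,166,.036),P(354.5,145.5,.036); print('horns',hl,hr,ang(hr,hl)-90, np.linalg.norm(hl-hr))
br,fr,bl=P(361,6,.006),P(370,275,.006),P(88,33,.006)
print('base',br,fr,bl,'yaw',ang(fr,br),ang(br,bl)-90)
# edges of light parts in w2 by depth/brightness: rail inner/outer edges at rows in front
im=np.load('pics/w2.npz')['im'].min(2)
for rows,u0,u1 in[((190,205,220,235,250,265),100,155),((190,205,220,235,250,262),335,375)]:
    pts=[]
    for v in rows:
        c=np.where(im[v,u0:u1]>170)[0]+u0; e=P(c.mean(),v,.020); pts.append(e); print(v,c.min(),c.max(),e.round(4))
    pts=np.array(pts); print('yaw rail',np.degrees(np.arctan(np.polyfit(pts[:,0],pts[:,1],1)[0])))
```

```text
lugtop [ 0.50236843 -0.34053385  0.058     ] depth [ 0.50312628 -0.34011025  0.06079539]
tri lug (array([ 0.50158812, -0.34192102,  0.04887538]), np.float64(0.003271758786334986))
horns [0.56846613 0.0920328  0.036     ] [ 0.58474341 -0.13488556  0.036     ] 4.102905548551064 0.22750140308221223
base [ 0.70646608 -0.14099231  0.006     ] [ 0.44981002 -0.15773718  0.006     ] [0.68952233 0.11119654 0.006     ] yaw 3.7328261840942405 3.843741084081728
190 117 123 [0.5435 0.0899 0.02  ]
205 116 126 [0.5286 0.0909 0.02  ]
220 119 128 [0.5134 0.0905 0.02  ]
235 122 137 [0.4979 0.0864 0.02  ]
250 126 140 [0.4821 0.085  0.02  ]
265 129 143 [0.4659 0.0841 0.02  ]
yaw rail 5.3378049194289385
190 347 363 [ 0.5424 -0.1379  0.02  ]
205 348 363 [ 0.5278 -0.1388  0.02  ]
220 348 364 [ 0.513  -0.1397  0.02  ]
235 349 364 [ 0.4978 -0.1406  0.02  ]
250 350 365 [ 0.4822 -0.1421  0.02  ]
262 335 365 [ 0.4695 -0.1353  0.02  ]
yaw rail -0.1492343152184197
```

```bash
cat >> h.py <<'E'
D=np.radians; YF=D(3.9); F=np.array([np.cos(YF),np.sin(YF),0]); H=np.array([.5766,-.0216,0]); QF=Q(YF-np.pi)
GZ=.046  # TCP above bar underside
def tcp(c,under):
    "TCP for bar centre line c (m) before the horn fronts along F, underside height"
    p=H-F*(c+.025); p[2]=under+GZ; return p
def st(m=''):
    s=r.read_state(); d=H-s['eef_pos']
    print(m,'t',round(s['time_s'],1),'p',s['eef_pos'].round(4),'c',round(float(d@F)-.025,4),'F',s['contact_force'].round(1),'M',s['torque'].round(2),'w',round(s['grip_width'],4),'gf',round(s['grip_force'],0)); return s
E
python3 - <<'E'
from h import *
for u,v in[(155,228),(172,228),(135,226),(200,205),(262,213),(320,218)]:
    p=pt('wrist','w2',u,v,.046); print(u,v,p.round(4),'before horn',((H-p)@F).round(4))
g=np.array([.5028,-.3405,0]); q=Q(D(-88.8))
r.reach(g+[0,0,.13],q); command_gripper(.034,80)
print(r.move_straight(g+[0,0,GZ],speed=.08,max_force=8)); st()
command_gripper(0.0,80); st('grip')
r.move_straight(g+[0,0,GZ+.01],speed=.03); st('lift')
snap('wrist','w3')
E
```

```text
155 228 [0.5121 0.0478 0.046 ] before horn 0.0597
172 228 [0.512  0.0317 0.046 ] before horn 0.0608
135 226 [0.514  0.0667 0.046 ] before horn 0.0564
200 205 [0.5334 0.0037 0.046 ] before horn 0.0414
262 213 [ 0.5259 -0.0522  0.046 ] before horn 0.0527
320 218 [ 0.5212 -0.1044  0.046 ] before horn 0.0609
False
 t 5.3 p [ 0.5031 -0.3408  0.0466] c 0.07 F [-0.3 -1.1  0.6] M [ 0.04  0.02 -0.06] w 0.0339 gf 0.0
grip t 5.6 p [ 0.5031 -0.3406  0.0469] c 0.0701 F [-1.4  1.   6.5] M [ 0.36  0.15 -0.  ] w 0.0091 gf 79.0
lift t 6.1 p [ 0.5027 -0.3404  0.0558] c 0.0704 F [ 0.5 -0.6 -4.9] M [-0.02 -0.02  0.07] w 0.009 gf 78.0
```

View pics/w3.png

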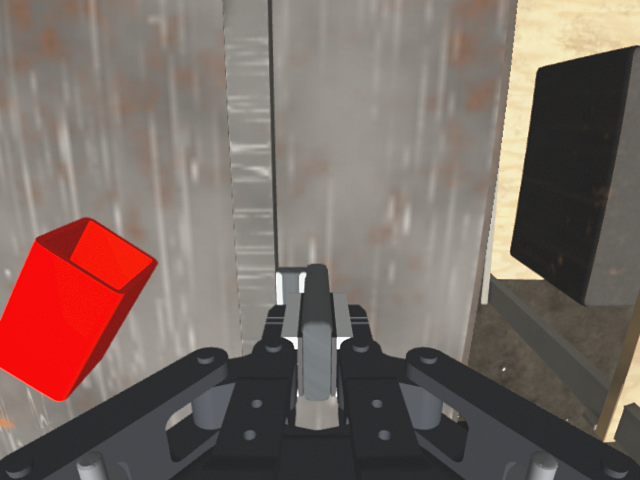

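The keeper is held by its lug at about (317,330), with the bar upright and clear. The force of −4.9 N matches its weight. The front of the row is about 61 mm before the horns, so I'll lay the bar at c = 90 mm.

Run:
```python
from h import *
p=r.read_state()['eef_pos']; p[2]=.19; r.move_straight(p,speed=.12)
a=tcp(.090,.14); r.reach(a,QF); st('above')
r.move_straight(tcp(.090,.035),speed=.08); st('pre'); 
snap('wrist','w4'); snap('top','t4')
hit=r.move_straight(tcp(.090,.012),speed=.015,max_force=6); st(f'laid {hit}')
a=cv2.imread('pics/w4.png'); b=cv2.resize(cv2.imread('pics/t4.png')[170:310,265:405],(480,480),interpolation=cv2.INTER_CUBIC)
cv2.imwrite('pics/c4.png',cv2.resize(np.hstack([a,b]),(800,343)))
```

```text
above t 9.2 p [ 0.4621 -0.0298  0.186 ] c 0.0898 F [-0.4  0.4 -5.6] M [0.02 0.1  0.  ] w 0.0087 gf 78.0
pre t 10.6 p [ 0.4622 -0.0295  0.0814] c 0.0897 F [-0.  -0.6 -4.3] M [-0.01  0.09  0.04] w 0.0091 gf 78.0
laid True t 11.7 p [ 0.4617 -0.0294  0.0667] c 0.0901 F [-1.3 -0.1  4.6] M [-0.02  0.02 -0.03] w 0.0089 gf 79.0
```

View pics/c4.png

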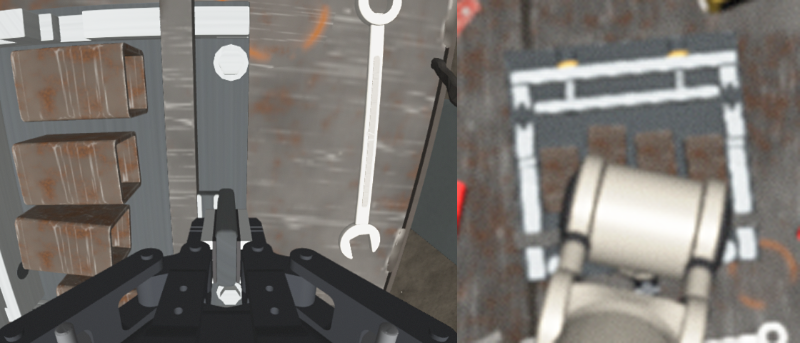

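The bar hangs across both rails in front of the row, parallel to the fixture, and it touched the rails at TCP z 0.0667. Next is the push, felt throughout.

Run:
```python
from h import *
r.move_straight(tcp(.090,.0214),speed=.01); st('hover')
for c,sp,f in[(.05,.03,18),(.03,.03,20),(.016,.02,24)]:
    h=r.move_straight(tcp(c,.0214),speed=sp,max_force=f); st(f'{c} {h}')
    if h: break
else:
    h=r.move_straight(tcp(-.002,.0214),speed=.008,max_force=14); st(f'horn {h}')
```

```text
hover t 12.0 p [ 0.4616 -0.0294  0.0671] c 0.0902 F [ 0.2 -0.  -4.1] M [-0.03  0.09 -0.02] w 0.0088 gf 78.0
0.05 False t 13.5 p [ 0.502  -0.0267  0.0675] c 0.0498 F [-0.5  0.4 -5.5] M [0.04 0.31 0.01] w 0.009 gf 78.0
0.03 False t 14.3 p [ 0.5221 -0.0253  0.0674] c 0.0297 F [-0.7  0.5 -5.2] M [-0.02  0.2  -0.02] w 0.0087 gf 78.0
0.016 True t 14.9 p [ 0.5287 -0.0246  0.067 ] c 0.023 F [-0.9  0.1  5.1] M [-0.23  0.03 -0.02] w 0.009 gf 80.0
```

Run:
```python
from h import *
st(); r.hold(.3); st()
snap('wrist','w5'); snap('scene','s5')
a=cv2.imread('pics/w5.png'); b=cv2.resize(cv2.imread('pics/s5.png')[190:300,240:400],(698,480),interpolation=cv2.INTER_CUBIC)
cv2.imwrite('pics/c5.png',cv2.resize(np.hstack([a,b]),(800,287)))
```

```text
t 14.9 p [ 0.5287 -0.0246  0.067 ] c 0.023 F [-0.9  0.1  5.1] M [-0.23  0.03 -0.02] w 0.009 gf 80.0
 t 15.2 p [ 0.5287 -0.0246  0.067 ] c 0.023 F [0.3 0.8 6. ] M [-0.21 -0.05  0.05] w 0.0092 gf 80.0
```

View pics/c5.png

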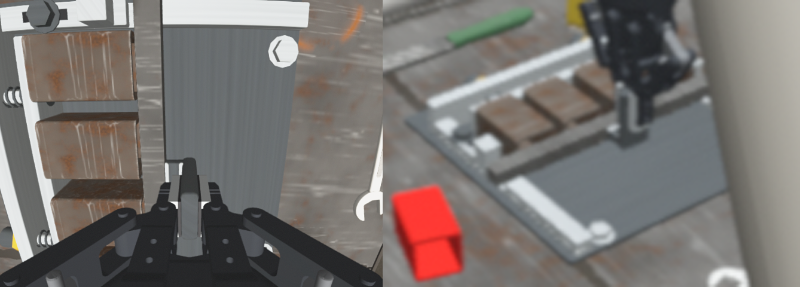

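The bar has stayed straight across the rails at c = 23 mm, with the row just reaching the backstop. Fx is about 0 but there is about 10 N of upward load, so the bar may be catching on the notch edge. I'll measure profiles from the depth image.

Run:
```python
from h import *
L=np.array([-F[1],F[0],0])
for v in(12,25,40,150,230):
    print('row',v,' '.join(f"{1000*((H-p)@F):.0f}:{1000*p[2]:.0f}" for u in range(110,290,6) for p in[pt('wrist','w5',u,v)]), 'lat',round(1000*float((pt('wrist','w5',245,v)-H)@L)))
```

```text
row 12 -33:20 -29:22 -27:21 -18:36 -16:37 -13:37 -12:36 -9:38 -7:36 -5:37 -2:38 -1:36 -0:31 -0:23 1:21 3:20 6:21 8:17 9:12 16:37 18:35 20:36 23:38 24:36 27:36 29:37 31:36 32:20 34:20 36:21 lat -112
row 25 -33:20 -30:20 -28:21 -25:21 -16:36 -14:37 -12:37 -9:38 -7:38 -5:37 -3:36 -1:37 -1:31 -1:23 1:21 3:20 6:20 8:18 9:11 16:37 18:35 20:36 22:36 24:36 26:35 29:35 31:36 32:22 34:20 36:22 lat -108
row 40 -33:21 -31:21 -28:21 -26:20 -23:21 -21:21 -16:27 -14:27 -11:27 -10:25 -7:25 -5:26 -2:26 46:186 1:20 3:21 5:20 8:19 9:13 16:35 18:37 20:37 22:38 24:36 26:36 29:37 31:37 31:19 34:20 36:21 lat -102
row 150 -24:48 -22:47 -20:47 -18:47 -16:46 -14:46 -12:47 -9:48 -8:46 -5:47 -3:47 -1:46 2:48 3:46 5:47 7:46 10:48 12:47 14:47 8:9 16:37 18:36 21:36 23:36 25:36 27:36 30:36 31:31 32:8 34:7 lat -64
row 230 -29:47 -27:47 -25:46 -23:45 -19:48 -17:47 -15:47 -13:46 -10:48 -8:48 -6:47 -4:47 -1:48 0:45 3:47 5:47 8:47 10:47 12:46 14:48 9:10 17:36 19:37 21:37 24:37 26:36 29:36 31:37 31:7 34:7 lat -33
```

The depth profile confirms the geometry. The horn fronts are at 0, the stub at 0–8, the notch at 8–28, and the bar is level at 15–31. The bar is only scraping the rails and meeting the backstop, so I'll lift it slightly and go on.

Run:
```python
from h import *
r.move_straight(tcp(.023,.0225),speed=.01); st('up')
h=r.move_straight(tcp(.013,.0225),speed=.01,max_force=20); st(f'a {h}')
if not h: h=r.move_straight(tcp(-.002,.0225),speed=.008,max_force=14); st(f'horn {h}')
```

```text
up t 15.8 p [ 0.5274 -0.0247  0.0678] c 0.0243 F [-6.  -2.1 -5.5] M [-0.29  1.08  0.04] w 0.0092 gf 78.0
a True t 16.7 p [ 0.5321 -0.0242  0.0674] c 0.0196 F [-1.3 -0.3  2.6] M [-0.4   0.1   0.01] w 0.009 gf 80.0
```

Run:
```python
from h import *
st(); snap('wrist','w6')
for v in(12,25,40,230):
    P=[pt('wrist','w6',u,v) for u in range(110,300,5)]
    print('row',v,' '.join(f"{1000*((H-p)@F):.0f}:{1000*p[2]:.0f}" for p in P))
c=r.read_state()['eef_pos']
for i in range(3):
    q=r.read_state()['eef_pos']; q[2]=.0684+.0004*i
    h=r.move_straight(q+0*F,speed=.01,max_force=15); st(f'up{i} {h}')
    h=r.move_straight(q+.001*F,speed=.005,max_force=15); st(f'fwd{i} {h}')
```

```text
t 16.7 p [ 0.5321 -0.0242  0.0674] c 0.0196 F [-1.3 -0.3  2.6] M [-0.4   0.1   0.01] w 0.009 gf 80.0
row 12 -34:21 -32:21 -30:20 -28:22 -26:21 -18:37 -16:36 -14:36 -12:38 -11:37 -9:36 -7:36 -6:36 -3:38 -2:37 -1:35 -0:29 -1:20 1:21 3:21 5:21 7:21 8:13 14:36 16:36 17:36 19:36 21:35 22:35 24:37 26:36 28:36 29:29 30:21 32:22 34:22 36:21 38:20
row 25 -34:21 -32:22 -30:21 -28:22 -27:21 -18:36 -16:37 -14:37 -13:37 -11:37 -9:38 -7:37 -6:36 -4:36 -2:38 -1:36 -1:28 -0:23 1:21 3:21 5:21 7:21 7:14 14:36 15:35 17:36 19:37 21:36 22:37 24:37 26:36 28:37 29:27 30:21 32:21 34:20 36:20 38:20
row 40 -34:22 -33:20 -31:21 -29:20 -27:20 -25:21 -23:21 -21:21 -18:22 -16:24 -14:23 -12:23 -10:23 -9:22 -7:22 -5:22 -3:21 -1:21 1:21 3:21 4:20 6:20 8:16 13:36 15:37 17:35 19:37 20:36 22:37 24:37 26:36 28:37 29:28 30:20 32:20 34:18 36:19 38:18
row 230 -31:48 -29:48 -27:47 -26:47 -24:47 -22:47 -19:48 -17:48 -16:46 -15:46 -12:47 -10:47 -9:46 -7:47 -5:47 -3:46 -1:47 1:47 3:48 4:47 6:47 8:46 10:48 12:49 6:10 14:37 15:36 17:36 20:37 21:36 23:37 25:36 27:37 29:30 29:6 32:6 34:7 37:7
up0 False t 17.1 p [ 0.5312 -0.0243  0.068 ] c 0.0205 F [-3.7 -2.4 -3.4] M [-0.48  0.9   0.04] w 0.0093 gf 79.0
fwd0 False t 17.5 p [ 0.5313 -0.0243  0.068 ] c 0.0204 F [-7.5 -3.   0.4] M [-0.65  1.39 -0.05] w 0.009 gf 79.0
up1 False t 17.8 p [ 0.5303 -0.0243  0.0682] c 0.0213 F [-5.  -2.5 -6.2] M [-0.53  1.03 -0.01] w 0.0094 gf 78.0
fwd1 False t 18.1 p [ 0.5304 -0.0243  0.0682] c 0.0213 F [-8.7 -3.5 -2. ] M [-0.65  1.55 -0.01] w 0.0093 gf 79.0
up2 False t 18.5 p [ 0.5298 -0.0242  0.0688] c 0.0219 F [-4.7 -1.9 -6.5] M [-0.38  1.06 -0.06] w 0.0095 gf 78.0
fwd2 False t 18.8 p [ 0.5299 -0.0242  0.0687] c 0.0218 F [-8.1 -2.4 -3.9] M [-0.46  1.51 -0.03] w 0.0089 gf 79.0
```

The arm is compliant, at roughly 4 N/mm, so resetting targets from the actual position lost ground. I'll advance the commanded target in small steps and watch the force.

Run:
```python
from h import *
z=.0235; c=.022; prev=None
for i in range(32):
    c-=.001
    r.move_straight(tcp(c,z),speed=.006)
    s=r.read_state(); f=s['contact_force']; a=float((H-s['eef_pos'])@F)-.025
    print(f"{c*1e3:.0f} act {a*1e3:.1f} z {s['eef_pos'][2]*1e3:.1f} F {f.round(1)} M {s['torque'].round(2)} t {s['time_s']:.1f}")
    if -f@F>24: break
```

```text
21 act 21.9 z 69.0 F [-6.  -1.8 -5.9] M [-0.2   1.12 -0.01] t 19.1
20 act 21.8 z 68.9 F [-9.  -2.2 -4. ] M [-0.33  1.51 -0.03] t 19.5
19 act 21.2 z 68.8 F [-9.6 -1.1 -3.1] M [-0.29  1.75 -0.05] t 19.8
18 act 20.4 z 68.8 F [-10.5  -1.7  -3. ] M [-0.35  1.89 -0.01] t 20.1
17 act 19.6 z 68.8 F [-11.2  -1.4  -1.8] M [-0.33  1.98 -0.07] t 20.4
16 act 18.8 z 68.8 F [-11.1  -2.8  -0.9] M [-0.35  2.12 -0.03] t 20.7
15 act 18.0 z 68.8 F [-13.   -2.5  -1.8] M [-0.37  2.25 -0.02] t 21.0
14 act 17.3 z 68.7 F [-13.2  -2.3  -0.5] M [-0.38  2.33 -0.03] t 21.4
13 act 16.5 z 68.7 F [-14.9  -3.5  -0.7] M [-0.38  2.49 -0.  ] t 21.7
12 act 15.7 z 68.7 F [-14.2  -2.9   1. ] M [-0.4   2.55  0.03] t 22.0
11 act 14.9 z 68.7 F [-15.6  -2.6   1.2] M [-0.44  2.68 -0.02] t 22.3
10 act 14.1 z 68.7 F [-16.4  -3.1   2.2] M [-0.5   2.87 -0.02] t 22.6
9 act 13.3 z 68.7 F [-16.4  -3.6   1.7] M [-0.44  2.95  0.05] t 22.9
8 act 12.9 z 68.7 F [-19.4  -4.4   3.6] M [-0.55  3.38 -0.01] t 23.3
7 act 12.7 z 68.7 F [-22.4  -4.5   7.1] M [-0.64  3.77 -0.04] t 23.6
6 act 12.4 z 68.7 F [-24.6  -4.9   8.1] M [-0.72  4.26 -0.02] t 23.9
```

Run:
```python
from h import *
L=np.array([-F[1],F[0],0]); s=st()
print('tool tilt deg',np.degrees(np.arccos(-Ro.from_quat(s['eef_rot']).as_matrix()[2,2])), Ro.from_quat(s['eef_rot']).as_matrix()[:,2].round(4))
snap('wrist','w7'); snap('scene','s7'); snap('top','t7')
for v in(12,25,40,100,150,230):
    P=[pt('wrist','w7',u,v) for u in range(110,300,5)]
    print('row',v,' '.join(f"{1000*((H-p)@F):.0f}:{1000*p[2]:.0f}" for p in P))
# plane of the bar top
A=np.array([pt('wrist','w7',u,v) for v in range(10,240,3) for u in range(180,300,2)])
c=(H-A)@F; y=(A-H)@L; m=(A[:,2]>.031)&(A[:,2]<.0425)&(c>.006)&(c<.04)
k=np.linalg.lstsq(np.c_[np.ones(m.sum()),c[m],y[m]],A[m,2],rcond=None)[0]; print('plane z0, dz/dc, dz/dy',k, 'c range',np.percentile(c[m],[1,3,50,97,99]))
a=cv2.imread('pics/w7.png'); 
cr=cv2.resize(a[0:130,60:330],(800,385),interpolation=cv2.INTER_CUBIC)
b=cv2.resize(cv2.imread('pics/s7.png')[215:285,240:400],(480,210),interpolation=cv2.INTER_CUBIC)
o=np.zeros((600,800,3),np.uint8); o[:385]=cr; o[386:596,:480]=b
cv2.imwrite('pics/c7.png',cv2.convertScaleAbs(o,alpha=.8))
```

```text
t 23.9 p [ 0.5392 -0.0236  0.0687] c 0.0124 F [-24.6  -4.9   8.1] M [-0.72  4.26 -0.02] w 0.0089 gf 80.0
tool tilt deg 3.017984972531311 [-0.0525  0.0037 -0.9986]
row 12 -39:22 -38:22 -36:22 -34:21 -32:21 -30:22 -28:22 -27:19 -24:22 -17:38 -16:36 -14:37 -12:38 -10:37 -8:37 -7:37 -5:36 -3:37 -1:39 -0:34 -1:23 1:21 3:22 7:35 9:36 10:35 12:35 14:36 16:37 18:37 19:36 21:37 23:34 23:11 26:12 28:20 30:20 32:21
row 25 -39:24 -38:23 -37:21 -34:22 -32:22 -30:21 -29:21 -27:20 -25:20 -18:36 -16:37 -14:38 -12:36 -10:38 -9:37 -7:37 -5:37 -3:38 -1:38 -1:34 -0:26 1:21 2:20 7:36 9:37 10:37 12:36 14:36 16:37 17:37 19:36 21:38 22:32 23:12 25:12 28:20 30:21 32:21
row 40 -40:23 -40:20 -37:20 -35:21 -33:21 -31:22 -29:20 -27:21 -26:19 -23:21 -21:20 -19:21 -17:22 -15:21 -13:21 -11:22 -10:19 -8:19 -6:20 -4:20 -2:20 0:20 2:21 4:19 8:35 10:37 12:36 14:36 15:35 17:38 19:37 21:38 22:33 23:11 25:13 27:13 30:18 31:18
row 100 -32:47 -30:47 -28:47 -26:48 -24:48 -23:47 -21:48 -20:47 -18:48 -16:47 -15:47 -13:46 -11:47 -9:48 -8:47 -6:47 -4:47 -3:46 -1:47 1:46 3:47 4:46 6:47 2:11 7:35 9:36 11:37 13:37 15:36 17:37 19:37
[... 238 characters left out ...]
38 20:37 22:37 23:26 24:8 27:7 29:7 31:7
row 230 -38:48 -36:47 -34:48 -32:47 -30:47 -28:48 -26:48 -25:46 -23:47 -21:47 -19:48 -17:47 -15:47 -13:48 -12:47 -10:48 -8:47 -6:48 -4:47 -2:47 -0:48 1:48 3:48 5:48 6:45 7:36 9:36 11:37 13:37 15:36 17:38 19:37 21:38 23:34 23:7 26:7 28:7 31:9Traceback (most recent call last):
  File "<stdin>", line 9, in <module>
  File "h.py", line 23, in pt
    o,d,z=ray(name,fn,u,v)
          ~~~^^^^^^^^^^^^^
  File "h.py", line 16, in ray
    m,z,R,o=pose(name,fn); K=np.array(m['K']); k=m['k1']
            ~~~~^^^^^^^^^
  File "h.py", line 9, in pose
    m=optics.camera_model(name); z=np.load('pics/'+fn+'.npz')
ValueError: time passes only in moves, steps and waits
```

The cause is clear. Under the push the tool pitches 3° nose-down, so the bar's front edge catches the stub at 8 mm. I'll ease off, raise it, and servo pitch and height while pushing so the bar stays level.

```bash
cat >> h.py <<'E'
L=np.array([-F[1],F[0],0])
def tilt(s):
    "nose-down pitch, rad (+ = tip lags), and sideways roll"
    z=Ro.from_quat(s['eef_rot']).as_matrix()[:,2]; return -z@F, z@L
def qp(phi,rho=0): return (Ro.from_rotvec(-phi*L+rho*F)*Ro.from_quat(QF)).as_quat()
class Servo:
    def __init__(s): s.phi=0.; s.rho=0.; s.dz=0.
    def step(s,c,zt,speed=.008,show=True,dy=0):
        "command bar centre c; servo pitch to level and TCP height to zt"
        p=tcp(c,0); p[2]=zt+s.dz
        r.move_straight(p+dy*L,qp(s.phi,s.rho),speed=speed)
        t=r.read_state(); a,b=tilt(t); f=t['contact_force']
        s.phi+=.7*a; s.dz+=.7*(zt-t['eef_pos'][2])
        s.phi=np.clip(s.phi,-.02,.09); s.dz=np.clip(s.dz,-.004,.004)
        act=float((H-t['eef_pos'])@F)-.025
        if show: print(f"cmd {c*1e3:.1f} act {act*1e3:.1f} z {t['eef_pos'][2]*1e3:.1f} pitch {np.degrees(a):.2f} roll {np.degrees(b):.2f} phi {np.degrees(s.phi):.2f} F {f.round(1)} M {t['torque'].round(2)} t {t['time_s']:.1f}")
        return t,act,-f@F
E
python3 - <<'E'
from h import *
S=Servo(); S.phi=.035; zt=.0687
for c in(.010,.013,.013,.013): S.step(c,zt)
import pickle; pickle.dump(S.__dict__,open('S.pkl','wb'))
E
```

```text
cmd 10.0 act 13.8 z 66.8 pitch -1.46 roll 0.13 phi 0.99 F [-11.6  -2.1  -7.7] M [-0.28  2.42  0.07] t 24.7
cmd 13.0 act 15.7 z 68.5 pitch -0.58 roll 0.11 phi 0.58 F [-8.6 -0.4 -8.9] M [-0.18  1.88 -0.01] t 25.3
cmd 13.0 act 15.8 z 68.6 pitch -0.15 roll 0.11 phi 0.47 F [-8.   0.2 -9. ] M [-0.21  1.86  0.01] t 25.5
cmd 13.0 act 15.8 z 68.8 pitch -0.06 roll 0.10 phi 0.43 F [-8.1 -0.8 -7.9] M [-0.21  1.92  0.1 ] t 25.8
```

Run:
```python
from h import *
import pickle
S=Servo(); S.__dict__.update(pickle.load(open('S.pkl','rb'))); zt=.0690
c=.013; hist=[]
for i in range(24):
    c-=.001
    t,a,f=S.step(c,zt); hist.append((a,f))
    if f>27: break
    if len(hist)>3 and hist[-3][0]-a<.0009 and f-hist[-3][1]>4: print('STIFF'); break
pickle.dump(S.__dict__,open('S.pkl','wb')); print(c)
```

```text
cmd 12.0 act 15.2 z 68.8 pitch 0.05 roll 0.11 phi 0.47 F [-11.1  -1.8  -8.1] M [-0.25  2.11  0.06] t 26.0
cmd 11.0 act 14.5 z 68.8 pitch 0.06 roll 0.12 phi 0.51 F [-10.7  -0.6  -8.5] M [-0.3   2.26  0.07] t 26.3
cmd 10.0 act 13.7 z 68.8 pitch 0.04 roll 0.12 phi 0.54 F [-9.8 -1.5 -8.9] M [-0.33  2.33  0.08] t 26.6
cmd 9.0 act 12.9 z 68.9 pitch 0.04 roll 0.12 phi 0.56 F [-10.3  -0.7  -9.2] M [-0.41  2.35  0.06] t 26.9
cmd 8.0 act 12.0 z 68.9 pitch 0.04 roll 0.12 phi 0.59 F [-11.   -1.6  -8.8] M [-0.41  2.44  0.02] t 27.1
cmd 7.0 act 11.2 z 68.9 pitch 0.03 roll 0.13 phi 0.61 F [-12.2  -1.6  -9.2] M [-0.4   2.44  0.09] t 27.4
cmd 6.0 act 10.3 z 68.9 pitch 0.03 roll 0.13 phi 0.63 F [-11.9  -2.4  -8.9] M [-0.45  2.56  0.06] t 27.7
cmd 5.0 act 9.5 z 68.9 pitch 0.04 roll 0.13 phi 0.65 F [-12.4  -2.9  -8.5] M [-0.46  2.62  0.06] t 28.0
cmd 4.0 act 8.7 z 68.9 pitch 0.03 roll 0.13 phi 0.68 F [-13.2  -2.7 -10. ] M [-0.49  2.69  0.02] t 28.2
cmd 3.0 act 7.8 z 68.9 pitch 0.03 roll 0.13 phi 0.70 F [-13.3  -2.7  -8.9] M [-0.52  2.78  0.07] t 28.5
cmd 2.0 act 7.2 z 68.9 pitch 0.06 roll 0.14 phi 0.74 F [-14.4  -1.9  -8.9] M [-0.54  3.    0.04] t 28.8
cmd 1.0 act 7.1 z 68.9 pitch 0.14 roll 0.15 phi 0.84 F [-18.   -3.2  -6.1] M [-0.7   3.46  0.06] t 29.1
STIFF
0.0009999999999999966
```

The horns are felt: stiffness jumps at act 7.2, exactly where vision put them. The bar is level and Mz ≈ 0. I'll give one more small nudge to seat both sides, then ease back 10 mm and let it down.

Run:
```python
from h import *
import pickle
S=Servo(); S.__dict__.update(pickle.load(open('S.pkl','rb'))); zt=.0690
S.step(.0,zt)
for c in(.003,.006,.009,.012,.0135): t,a,f=S.step(c,zt,speed=.012)
for i in range(3):
    c+=(.0172-a)*.8; t,a,f=S.step(c,zt)
for i in range(13):
    zt-=.001; c+=(.0172-a)*.5
    t,a,f=S.step(c,zt)
    if t['contact_force'][2]>6: print('down contact'); break
pickle.dump(S.__dict__,open('S.pkl','wb')); print(c,zt)
```

```text
cmd 0.0 act 7.0 z 69.0 pitch 0.16 roll 0.15 phi 0.95 F [-21.2  -4.1  -3.3] M [-0.81  4.05  0.1 ] t 29.3
cmd 3.0 act 7.4 z 69.3 pitch -0.30 roll 0.13 phi 0.74 F [-12.   -1.6  -9.7] M [-0.44  2.57  0.04] t 29.7
cmd 6.0 act 9.6 z 69.5 pitch -0.21 roll 0.12 phi 0.59 F [-11.1  -1.3  -9. ] M [-0.33  2.25  0.09] t 30.1
cmd 9.0 act 12.1 z 69.4 pitch -0.13 roll 0.11 phi 0.50 F [-9.9 -1.3 -8.4] M [-0.25  2.07  0.06] t 30.5
cmd 12.0 act 14.6 z 69.3 pitch -0.11 roll 0.10 phi 0.42 F [-7.4 -1.  -8. ] M [-0.2   1.83  0.07] t 30.9
cmd 13.5 act 15.6 z 69.4 pitch -0.11 roll 0.12 phi 0.34 F [-8.5  3.3 -4.9] M [1.56 1.88 0.14] t 31.2
cmd 14.8 act 16.3 z 69.5 pitch -0.12 roll 0.10 phi 0.26 F [-6.4  1.5 -5.6] M [0.19 1.37 0.06] t 31.5
cmd 15.5 act 16.5 z 69.4 pitch -0.11 roll 0.09 phi 0.18 F [-5.7  1.9 -5.6] M [0.23 1.21 0.09] t 31.8
cmd 16.1 act 16.7 z 69.3 pitch -0.09 roll 0.08 phi 0.11 F [-5.   2.  -4.5] M [0.39 1.1  0.14] t 32.0
cmd 16.4 act 16.7 z 68.3 pitch -0.07 roll 0.05 phi 0.06 F [-5.7  1.5 -3.9] M [0.28 0.99 0.15] t 32.3
cmd 16.7 act 16.6 z 67.2 pitch -0.07 roll 0.02 phi 0.02 F [-4.4  1.7 -2.4]
[... 415 characters left out ...]
0.16  0.78  0.1 ] t 33.8
cmd 17.1 act 17.2 z 62.0 pitch -0.00 roll 0.00 phi 0.01 F [-4.  -1.4 -3.7] M [-0.06  0.83  0.1 ] t 34.0
cmd 17.1 act 17.2 z 61.0 pitch 0.00 roll 0.00 phi 0.01 F [-4.1 -1.2 -3. ] M [-0.03  0.91  0.07] t 34.3
cmd 17.1 act 17.2 z 60.0 pitch -0.00 roll 0.00 phi 0.01 F [-4.4 -0.5 -3.2] M [-0.01  0.91  0.08] t 34.6
cmd 17.1 act 17.2 z 59.0 pitch 0.00 roll 0.00 phi 0.02 F [-4.9 -0.1 -2.8] M [-0.03  0.99  0.13] t 34.8
cmd 17.1 act 17.2 z 58.0 pitch 0.00 roll 0.01 phi 0.02 F [-4.5 -0.2 -2.7] M [-0.01  1.01  0.1 ] t 35.1
cmd 17.1 act 17.2 z 57.9 pitch -0.02 roll -0.01 phi 0.01 F [-8.   0.9  6. ] M [-0.07  1.44  0.1 ] t 35.4
down contact
0.01708362871576935 0.056999999999999995
```

It is seated: contact at TCP z 57.9, which is 9 mm below the rail contact. Now I'll let go with a small opening, rise and look.

Run:
```python
from h import *
command_gripper(.024); st('open')
p=r.read_state()['eef_pos']; r.move_straight(p+[0,0,.06],QF,speed=.05); st('up')
r.move_straight(np.array([.53,-.06,.24]),QF,speed=.12)
snap('wrist','w8')
for v in (0,):
    pass
a=cv2.imread('pics/w8.png'); cv2.imwrite('pics/w8v.png',cv2.resize(cv2.convertScaleAbs(a,alpha=.85),(800,600)))
st()
```

```text
open t 35.7 p [ 0.536  -0.0246  0.0576] c 0.0157 F [ 0.2 -0.4 -0.3] M [-0.03 -0.01 -0.01] w 0.0239 gf 0.0
up t 37.0 p [ 0.5357 -0.0246  0.1173] c 0.016 F [ 0.5  0.3 -0.4] M [ 0.   -0.06 -0.07] w 0.024 gf 0.0
 t 38.3 p [ 0.5296 -0.0598  0.2392] c 0.0244 F [-0.1  0.4  0.5] M [ 0.01  0.06 -0.  ] w 0.0241 gf 0.0
```

View pics/w8v.png

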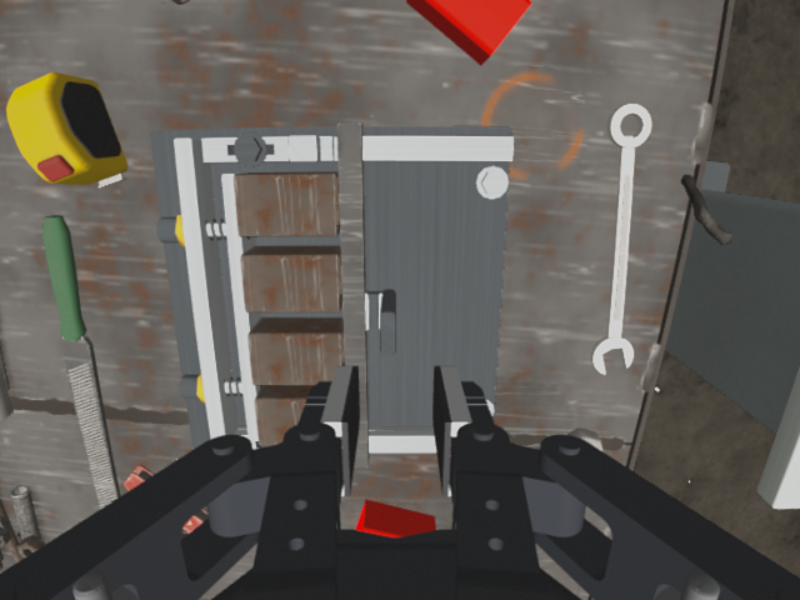

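The last picture shows the bar sitting in both notches, from (350,125) to (355,465), with the lug towards the open front and the tubes flush between bar and backstop. I'll check heights and flushness numerically.

Run:
```python
from h import *
r.reach(np.array([.50,.07,.26]),QF); snap('wrist','w9'); st()
for fn in('w8','w9'):
    U,V=np.meshgrid(range(150,420,2),range(40,400,2)); 
    A=np.array([pt('wrist',fn,u,v) for u,v in zip(U.ravel()[::1],V.ravel()[::1])]) if False else None
    m,z,R,o=pose('wrist',fn); K=np.array(m['K'])
    und=cv2.undistortPoints(np.c_[U.ravel(),V.ravel()].astype(float)[:,None],K,np.array([m['k1'],0,0,0.]))[:,0]
    d=z['d'][V.ravel(),U.ravel()]; A=o+(np.c_[und,np.ones(len(und))]@R.T)*d[:,None]
    c=(H-A)@F*1e3; y=(A-H)@L*1e3; h=A[:,2]*1e3; ok=d>0
    for y0 in(-126,-113,-80,-40,40,80,113,126):
        k=ok&(abs(y-y0)<3)&(h>23)&(h<32)&(c>4)&(c<36); 
        if k.sum()>8: print(fn,'bar y',y0,'z %.1f c %.1f..%.1f'%(h[k].mean(),*np.percentile(c[k],[3,97])))
    for y0 in(-78,-26,26,78):
        k=ok&(abs(y-y0)<14)&(h>42)&(h<52)&(c>-40)&(c<25)
        if k.sum()>8: print(fn,'tube y',y0,'front c %.1f'%np.percentile(c[k],98))
```

```text
t 39.0 p [0.5    0.0698 0.2597] c 0.0452 F [ 0.  -0.3 -0. ] M [ 0.01 -0.01 -0.05] w 0.0239 gf 0.0
w8 bar y -126 z 27.6 c 12.5..27.1
w8 bar y -113 z 27.5 c 13.7..27.0
w8 bar y -80 z 27.5 c 12.9..26.3
w8 bar y -40 z 28.0 c 13.5..27.3
w8 bar y 40 z 27.7 c 13.7..27.6
w8 bar y 80 z 27.9 c 23.1..26.8
w8 bar y 113 z 27.2 c 18.9..28.0
w8 bar y 126 z 27.5 c 17.9..27.9
w8 tube y -78 front c 11.0
w8 tube y -26 front c 11.6
w8 tube y 26 front c 11.6
w8 tube y 78 front c -18.6
w9 bar y -40 z 27.3 c 13.2..26.6
w9 bar y 40 z 27.0 c 13.7..27.7
w9 bar y 80 z 27.7 c 12.0..26.8
w9 bar y 113 z 27.5 c 12.5..27.4
w9 bar y 126 z 27.5 c 13.3..27.1
w9 tube y -26 front c 11.3
w9 tube y 26 front c 11.4
w9 tube y 78 front c 11.6
```

The bar top is 27.5 mm high along its whole length, so it is seated on both notch floors. All four tube fronts lie at 11–11.6 mm, flush along the bar.

```bash
python3 -c "
from h import *
print(r.finish_job())"
```

```text
the job is handed in; nothing more can be done
None
```

The job is done and handed in at about 39 s: the keeper sits fully down in both notches with its lug to the open front, and the backstop spring holds all four tubes flush along it. Twice on the way the bar caught on the rails, the second time on the notch edge while tilted about 3° nose-down. I eased off, levelled it and finished the push to the horns; the wrist readings stayed below 40 N throughout.

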